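# Nest three cups in a lever clamp and hold it at the fourth click

### The job

Nest the two loose brass cups into the brass cup that stands in the blue lever clamp, so that all three stand upright, rim on rim. Then swing the clamp's lever by its red knob exactly four clicks from rest, towards the side away from the cups and never on into the fifth, so that the orange pad grips the stack; a spring throws the lever back when it is let go, so finish while still holding the knob there with the fingers. Leave the pen, the screwdriver, the tape roll and the parts bin where they are.

Things in the scene. Friction and masses are not known exactly. Their poses are not given: they have to be found in the camera images.
- cup_base_mid (a point): Centre, half-way up, of the brass cup in the clamp; z is up along its axis. All three cups are alike: hollow round flared cups, open at the top, 44 mm high, 120 g, 30 mm across at the foot, 55 mm across inside the mouth; the uppermost 14 mm is a straight collar 62 mm across, which is where to grip it from outside. This one is loose too; its foot stands in a low ring with a few mm of play. The clamp pushes the stack some 4 mm sideways, against the pins, as it closes.
- cup_1_mid (a point): Centre, half-way up (22 mm above its foot), of a loose brass cup that stands upright on the table. A cup nested in another one comes to rest with collar on collar, 14 mm higher than it, with about 2 mm of play sideways; the two loose cups may go in in either order. Between the loose cups and the clamp the cables of the press arch up to 170 mm above the table (farther than 0.52 m ahead of the robot): carry the cups round in front of them or higher.
- cup_2_mid (a point): Centre, half-way up (22 mm above its foot), of the other loose brass cup, which stands upright on the table.
- clamp: The clamp, fixed to the table: a blue base plate 115 x 270 x 12 mm with its origin on the table near the middle of the plate. Its z is up; its y runs along the plate from the lever's pivot to the cup nest; its x points across the plate, away from the robot.
- nest (a point): Centre of the cup nest, on the top of the base plate (12 mm above the table), where the foot of the lowest cup stands. Two steel pins, 87 mm above the table, stand behind it (clamp +y), 4 mm clear of the cups' collars; the orange pad, 88 mm above the table and 18 mm clear at rest, faces it from -y; so a cup is best gripped along the clamp's x, where both sides are free.
- pivot (a point): A point on the lever's upright pivot axis, 85 mm above the table.
- lever: The lever: a flat steel bar, its top 84 mm above the table, that turns level on the pivot and carries at its end a red round upright knob, 22 mm thick and 50 mm high, 100 mm from the pivot axis. Its origin lies on the pivot axis at table height; its x runs along the bar to the knob. At rest it points from the pivot towards the robot's side and 28 degrees towards the nest.
- knob_mid (a point): Middle of the red knob, 26 mm above its foot, on its axis (110 mm above the table). The knob can be pinched from above; it can turn between the fingers.
- lever_turn (a joint): Angle of the lever about its upright pivot: 0 at rest, growing counter-clockwise seen from above, which carries the knob away from the nest. A click (a spring ball dropping between two ridges) comes every 0.21 rad: the seats lie at 0.21, 0.42, 0.63, 0.84 (the fourth), 1.05; the ridges lie half-way between. A spring drives the lever back to 0 when it is let go; at the knob it takes about 5 to 12 N to advance it, rising and then dropping by 2 to 3 N at each click.
- pad (a joint): Spring travel of the orange pad in the jaw, in m: 0 while it touches nothing, growing as it is pressed back by the stack. The jaw moves towards the nest by 7 mm a click; the pad meets the stack soon after the third click, or before it, and is pressed back some 6 mm at the fourth.
- screwdriver0_mid (a point): Bystander: middle of a yellow-handled screwdriver 190 mm long, lying on the table.
- tape_roll1_mid (a point): Bystander: centre of a green tape roll, 61 mm across, 18 mm high.
- part_bin0_mid (a point): Bystander: centre of a blue open parts bin, 113 x 93 x 50 mm.
- gel_pen_mid (a point): Bystander: middle of a dark pen 140 mm long on the job sheets.
Not all that is in view belongs to the job. Leave any purple or white look-alike of the part that bears cup_base_mid alone.

How it is judged:
By the outcome, as a careful person would: the job done as asked, in the order asked, and still so for the second after the job is handed in, while the arm keeps its last pose, push and grip.
It also fails if it takes over 72 s, if anything falls off the work surface, if the arm or the gripper's body presses on something with over 40 N, if the wrist force passes 120 N, or if a joint passes its speed limit or range.

### The arm

A 6-joint arm with a two-finger parallel gripper is mounted at the origin on a cart in front of the work surface, level with it; the furniture and walls round the work are solid. World frame = base frame: x ahead of the robot, y to its left, z up, the work surface at z = 0. Lengths are in m, angles in rad, forces in N, time in s.
With the tool pointing down it reaches from about 0.375 to 0.975 m from the base axis. Payload 3.8 kg.
Tool frame: the origin (TCP) lies midway between the tips of the shut fingers; the grasp point (between the pads) lies 19 mm behind it; x points along the fingers, y is the direction in which the jaws open and shut, and the axes are right-handed (so a half turn about x gives the same grasp; the last joint's range is limited). The gripper opens to 88 mm and grips with 3 to 60 N. Pads are 18 mm wide; open, the fingers measure 123 mm over their backs; the gripper's body (75 mm by 187 mm) begins 45 mm behind the grasp point.
Start: joints at [1.21, 0.264, 1.604, -0, 1.274, -0.037], TCP at [0.215, 0.64, 0.239] pointing down, gripper open.
Joint ranges: [-2.63, 2.63], [-0.94, 2.18], [0.31, 2.57], [-1.31, 4.45], [0, 2.66], [-2.55, 2.55]. Speed limits (rad/s): [2.57, 2.57, 3.14, 3.14, 3.14, 3.14].

### API

Orientations are given as a rotation vector (axis times angle).
In Python, from cell import manip, inverse_kinematics, cams, order gives the robot as it stands. Calls block until the motion is done:
- manip.move_pose(position, orientation): joint-space move of the TCP to a pose.
- manip.move_linear(position, rate=0.15, rot=None): straight line of the TCP; rot=None keeps the orientation; rate is the mean speed in m/s.
- manip.set_joints(angles): joint-space move.
- manip.set_gripper(opening, force=None): finger opening in m; force is the grip in N (None keeps the last); returns when the fingers have stopped.
- manip.dwell(seconds).
- inverse_kinematics(position, orientation): joint angles nearest the present ones, or None.
- manip.state(): the state.
- cams.capture(name): name is "side" or "top"; returns a dict with "image" (420x560x3 uint8, blue, green, red), "z_map" (420x560 float32, m along the optical axis (not along the pixel's ray), 0 where there is no reading), "intrinsics" (3x3 intrinsics, pixels), "position" and "orientation" of the camera in the world. Camera axes: x right, y down, z forward; pixel columns grow to the right and rows downward; lengths in m; the calibration is good to about 2 mm. A picture is of the moment at which its call begins.
A pose or a line that the arm cannot do raises manip.IKError and nothing moves.
- order.close_job(): hands the job in, once; it reports no verdict.
The state is a dict: "clock": time; "joint_pos": joint angles; "joint_velocities": joint speeds; "tau": joint torques, N m; "tool_pos": TCP position; "tcp_rot": TCP orientation; "contact_force": force on the tool from outside, world axes, zero at the start; "moment": the same for the moment, N m; "gripper_width": finger opening in m.
Only numpy, scipy, OpenCV 4.12 (cv2) and the standard library are available. Lean on these libraries where they do the work, as an engineer would, in place of code of your own. Each camera call takes 0.05 s, during which the arm holds its last target.

## Working session

There is one attempt and no reset: what is moved stays moved. The work goes in short steps, each a Python script; the robot and the scene stay as the last script left them, time stands still between calls to the robot, and variables do not carry over. Pictures are saved under pics/ and viewed, and the job is handed in when it is done.

```bash
ls; mkdir -p pics
python3 - <<'E'
from cell import manip, cams
import cv2,numpy as np
for n in("side","top"):
    c=cams.capture(n); cv2.imwrite(f"pics/{n}0.png",c["image"]); np.savez(f"{n}0.npz",**c)
    print(n,c["intrinsics"].tolist(),c["position"],c["orientation"])
s=manip.state(); print(s)
E
```

```text
pics
side [[527.361695811448, 0.0, 274.35560709942337], [0.0, 527.361695811448, 207.18089583034308], [0.0, 0.0, 1.0]] [-0.8967126  -0.60045484  0.95529288] [-1.81346347  1.1936732  -0.6808152 ]
top [[528.5434762045329, 0.0, 278.22119613820325], [0.0, 528.5434762045329, 212.32764462149623], [0.0, 0.0, 1.0]] [0.24366833 0.00668052 1.61580495] [-2.13480451  2.14514211 -0.16198524]
{'clock': 0.1, 'joint_pos': array([ 1.21010530e+00,  2.64695337e-01,  1.60525440e+00,  1.54871282e-06,
        1.27370699e+00, -3.68927028e-02]), 'joint_velocities': array([ 0.00019468, -0.00129779, -0.00406553,  0.0010832 ,  0.00289549,
       -0.00242196]), 'tau': array([-1.13608289e-05, -5.03626478e+01, -3.58069575e+01,  7.29952846e-02,
        2.34264642e-02, -7.65841287e-05]), 'tool_pos': array([0.21452986, 0.63931057, 0.23749154]), 'tcp_rot': array([ 0.25252952,  1.55622746, -0.25571903]), 'contact_force': array([ 0.5168844 ,  0.70730319, -0.67818959]), 'moment': array([ 0.01880013, -0.03071362, -0.0039255 ]), 'gripper_width': 0.08802601810688354}
```

View pics/side0.png

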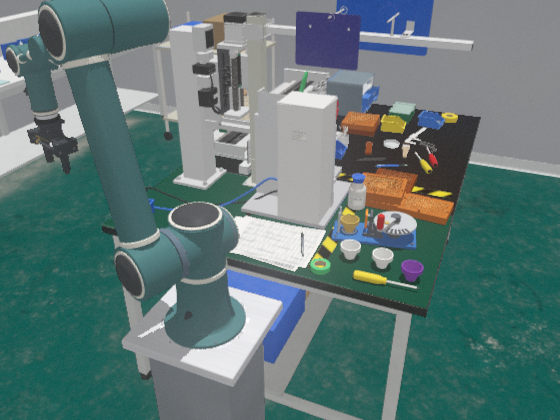

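View pics/top0.png

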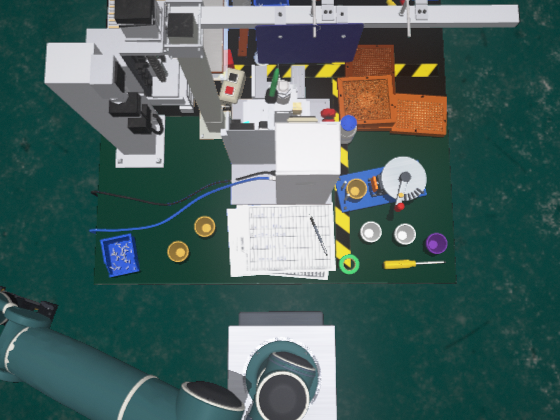

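The top view shows brass cups at (205,227) and (178,252), with a third in the clamp at (356,188). The look-alikes are white cups at (371,232) and (404,234) and a purple one at (437,243). Next I'll take enlarged crops and compute the world positions.

```bash
cat > h.py <<'E'
import numpy as np,cv2
from scipy.spatial.transform import Rotation as R
def world(c):
    K=c["intrinsics"];z=c["z_map"];v,u=np.mgrid[0:z.shape[0],0:z.shape[1]]
    P=np.stack([(u-K[0,2])/K[0,0]*z,(v-K[1,2])/K[1,1]*z,z],-1)
    W=P@R.from_rotvec(c["orientation"]).as_matrix().T+c["position"]
    W[z==0]=np.nan
    return W
def circ(P):
    x,y=P[:,0],P[:,1];A=np.c_[2*x,2*y,np.ones(len(x))]
    s=np.linalg.lstsq(A,x*x+y*y,rcond=None)[0]
    return s[0],s[1],np.sqrt(s[2]+s[0]**2+s[1]**2)
E
python3 - <<'E'
from h import *
c=np.load("top0.npz");W=world(c);im=c["image"];hsv=cv2.cvtColor(im,cv2.COLOR_BGR2HSV)
a=cv2.resize(im[150:280,325:460],None,fx=4,fy=4,interpolation=cv2.INTER_CUBIC)
cv2.imwrite("pics/clampcrop.png",a)
b=cv2.resize(im[205:285,90:240],None,fx=4,fy=4,interpolation=cv2.INTER_CUBIC)
cv2.imwrite("pics/cupcrop.png",b)
print("table z",W[270,200],W[260,370])
for n,(u,v) in dict(c1=(205,227),c2=(178,252),base=(356,188),knob=(400,206)).items():
    w=W[v-16:v+17,u-16:u+17].reshape(-1,3);h=hsv[v-16:v+17,u-16:u+17].reshape(-1,3)
    print(n,W[v,u],im[v,u],hsv[v,u])
    br=(h[:,0]>12)&(h[:,0]<27)&(h[:,1]>90)
    q=w[br];q=q[~np.isnan(q[:,2])]
    zt=np.percentile(q[:,2],95);r=q[q[:,2]>zt-.006]
    print('  zt',zt,len(q),len(r),'circ',circ(r),'mean',r.mean(0), 'mid',(r.max(0)+r.min(0))/2,r.max(0)-r.min(0))
E
```

```text
table z [0.31787504 0.24911681 0.00369574] [ 0.34619063 -0.26907311 -0.00395373]
c1 [ 0.4500162   0.23682411 -0.00124632] [ 98 196 234] [ 22 148 234]
  zt 0.04744334716000165 355 82 circ (np.float64(0.44657183288556185), np.float64(0.2314423080324926), np.float64(0.02833762295331553)) mean [0.44487125 0.23241396 0.04548624] mid [0.44701979 0.23190912 0.04725281] [0.0605908  0.05786656 0.01130364]
c2 [ 0.37344594  0.3186579  -0.00332442] [ 95 195 234] [ 22 151 234]
  zt 0.0476588371198365 365 86 circ (np.float64(0.3717740228020929), np.float64(0.30906155813553005), np.float64(0.0282925720774289)) mean [0.37154419 0.31060136 0.0459625 ] mid [0.37262971 0.30927996 0.04786974] [0.06003542 0.06018929 0.01191494]
base [ 0.56587332 -0.22885296  0.01999426] [104 199 236] [ 22 143 236]
  zt 0.058695176489769046 317 75 circ (np.float64(0.5570169845497914), np.float64(-0.2243628533260849), np.float64(0.02819016481736794)) mean [ 0.55805788 -0.22306063  0.05668857] mid [ 0.55700269 -0.22370175  0.058326  ] [0.05973572 0.05971393 0.01057447]
knob [ 0.48941306 -0.33457096  0.13811839] [ 63  66 224] [  1 183 224]
  zt 0.09258312269687985 18 10 circ (np.float64(0.5306595899992848), np.float64(-0.3489391369142547), np.float64(0.005512138220371541)) mean [ 0.53125496 -0.34901845  0.09031367] mid [ 0.53130447 -0.34998577  0.09007958] [0.00923225 0.01288014 0.00622172]
```

View pics/clampcrop.png

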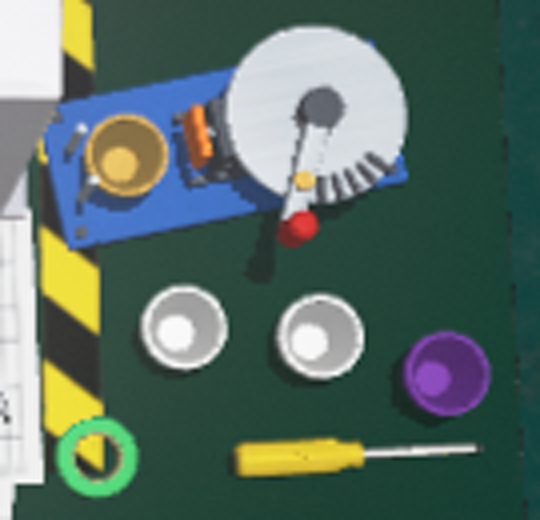

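View pics/cupcrop.png

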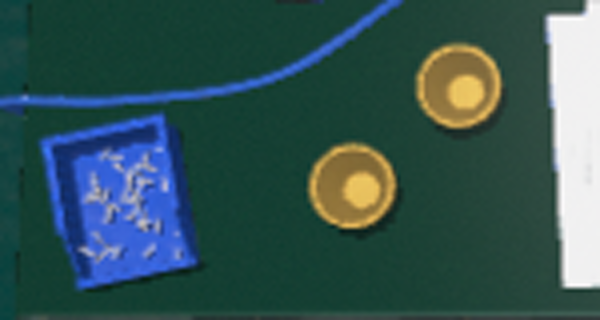

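```bash
cat >> h.py <<'E'
from scipy.optimize import least_squares
def ray(c,uv,z):
    K=c["intrinsics"];uv=np.atleast_2d(uv).astype(float)
    d=np.c_[(uv[:,0]-K[0,2])/K[0,0],(uv[:,1]-K[1,2])/K[1,1],np.ones(len(uv))]@R.from_rotvec(c["orientation"]).as_matrix().T
    return c["position"]+d*((z-c["position"][2])/d[:,2])[:,None]
def cup(c,u,v,z,r=.031,hw=18):
    im=c["image"][v-hw:v+hw+1,u-hw:u+hw+1];big=cv2.resize(im,None,fx=8,fy=8,interpolation=cv2.INTER_CUBIC)
    h=cv2.cvtColor(big,cv2.COLOR_BGR2HSV)
    m=((h[...,0]>12)&(h[...,0]<28)&(h[...,1]>90)&(h[...,2]>70)).astype(np.uint8)
    cs,_=cv2.findContours(m,cv2.RETR_EXTERNAL,cv2.CHAIN_APPROX_NONE);k=max(cs,key=cv2.contourArea)
    k=cv2.convexHull(k)[:,0]; m2=np.zeros_like(m);cv2.fillPoly(m2,[k],1)
    cs,_=cv2.findContours(m2,cv2.RETR_EXTERNAL,cv2.CHAIN_APPROX_NONE);k=cs[0][:,0]
    uv=(k+.5)/8-.5+[u-hw,v-hw]
    P=ray(c,uv,z)[:,:2]
    full=circ(P)
    ctr=np.array(full[:2]);d=ctr-c["position"][:2];d/=np.linalg.norm(d)
    far=P[(P-ctr)@d>-.005]
    f=least_squares(lambda p:np.hypot(*(far-p).T)-r,ctr,loss="soft_l1",f_scale=.001)
    return full,f.x,np.abs(f.fun).mean()
def proj(c,p):
    q=(np.atleast_2d(p)-c["position"])@R.from_rotvec(c["orientation"]).as_matrix();K=c["intrinsics"]
    return np.c_[q[:,0]/q[:,2]*K[0,0]+K[0,2],q[:,1]/q[:,2]*K[1,1]+K[1,2]]
E
python3 - <<'E'
from h import *
c=np.load("top0.npz");W=world(c);im=c["image"]
for n,(u,v,z) in dict(c1=(205,227,.044),c2=(178,252,.044),base=(356,188,.056)).items(): print(n,cup(c,u,v,z))
hsv=cv2.cvtColor(im,cv2.COLOR_BGR2HSV)
# knob top
m=((hsv[...,0]<8)|(hsv[...,0]>172))&(hsv[...,1]>150);m[:196]=0;m[214:]=0;m[:,:390]=0;m[:,411:]=0
w=W[m];t=w[w[:,2]>.128];print("knob",len(t),t.mean(0),(t.max(0)+t.min(0))/2, ray(c,np.argwhere(m)[:,::-1].mean(0)[None],.13))
# pivot cap
g=im.max(-1)<105;s=np.zeros_like(g);s[168:186,396:416]=1;p=g&s;w=W[p];uv=np.argwhere(p)[:,::-1]
print("pivot",len(w),np.nanmedian(w[:,2]),w.mean(0),np.nanmax(w,0),np.nanmin(w,0),uv.mean(0),ray(c,uv.mean(0),.09))
# disc
s=np.load("side0.npz");Ws=world(s)
for p in [(.5565,-.2236,.056),(.447,.231,.044),(.49,-.3346,.136)]: print(proj(s,p))
# grid of heights
H={}
for A in(W,Ws):
  q=A.reshape(-1,3);q=q[~np.isnan(q[:,0])]
  for x,y,z in q:
    k=(int(x//.04),int(y//.04))
    if z<.8:H[k]=max(H.get(k,0),z)
print("     ",*["%4d"%(j*4) for j in range(10,-13,-1)])
for i in range(18,6,-1):print("%4d "%(i*4),*["%4d"%round(1000*H.get((i,j),-1)) for j in range(10,-13,-1)])
E
python3 -c "
import cv2
im=cv2.imread('pics/side0.png');cv2.imwrite('pics/sidecrop.png',cv2.resize(im[160:310,290:460],None,fx=4,fy=4,interpolation=cv2.INTER_CUBIC))"
```

```text
c1 ((np.float64(0.44680011638857214), np.float64(0.232479713707776), np.float64(0.03205844621431028)), array([0.44779665, 0.23359697]), np.float64(0.00047358965308650546))
c2 ((np.float64(0.37225639164142454), np.float64(0.3104818005214783), np.float64(0.032166112254858825)), array([0.37288763, 0.31210428]), np.float64(0.00028121992023303027))
base ((np.float64(0.5571279871608785), np.float64(-0.22345755698455227), np.float64(0.030526572907199033)), array([ 0.55682323, -0.22323977]), np.float64(0.0005290483458347424))
knob 40 [ 0.48984294 -0.33648357  0.13377078] [ 0.49044334 -0.33591848  0.13329189] [[ 0.48978788 -0.33521154  0.13      ]]
pivot 14 0.07731756134382617 [ 0.58632969 -0.35318205  0.07518231] [ 0.5972798  -0.35069131  0.08520801] [ 0.57929232 -0.35666403  0.06108522] [400.21428571 177.35714286] [[ 0.58304654 -0.34973133  0.09      ]]
[[347.50359795 218.03401016]]
[[210.26639521 209.58613041]]
[[378.10241119 213.30540868]]
        40   36   32   28   24   20   16   12    8    4    0   -4   -8  -12  -16  -20  -24  -28  -32  -36  -40  -44  -48
  72   586  607  604   11  605
[... 721 characters left out ...]
   15   10   12   46   44   42  440  442  441  439  439   25   48   21   18  138   83   11    9
  44    17   15   15   12   52   53   10   16   16   20   18   14   14   27   17   13   12   51   50  136   53   15    8
  40    48    9   13   47   49   51   13   15   16   18   18   15   16   24   18   10   49   50   50   51   50   49   48
  36    56   11   54   53   47   10   12   14   17   16   17   19   14   18   26   21   22   48   47   48   47   48   50
  32    52    9   49   49   11   13   10   14   13   14   15   17   15   18   16   28   27    9   28   33   30   24   46
  28    27   10    9   11   10   12   11   14   13   19   13   14   12   14   13   24   23    8   26   28   28   18   12
```

View pics/sidecrop.png

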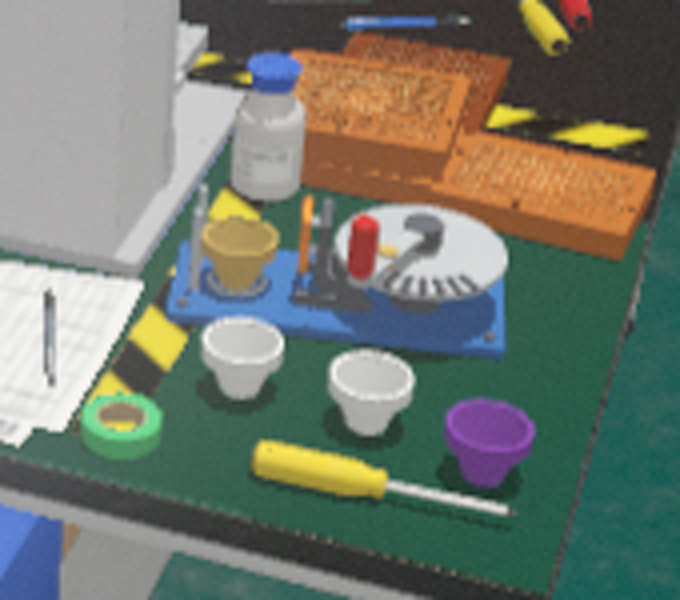

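Run:
```python
from h import *
from cell import inverse_kinematics,manip
c=np.load("top0.npz");W=world(c);s=np.load("side0.npz");Ws=world(s)
for A in(W,Ws):
  q=A.reshape(-1,3);q=q[~np.isnan(q[:,0])]
  for lo,hi in((.05,.2),(.2,.44),(.43,.45)):
    b=q[(q[:,2]>lo)&(q[:,2]<hi)&(q[:,0]>.40)&(q[:,0]<.68)&(abs(q[:,1]+.06)<.13)&(q[:,1]>-.18)]
    if len(b):print(lo,len(b),np.percentile(b,[.5,2,98,99.5],axis=0)[:,:2].round(3).tolist())
print("pivot",[W[v,u].round(4).tolist() for u,v in((405,176),(404,175),(406,177))],ray(c,(405.1,176.4),.092))
# clamp plate colour
im=c["image"];h=cv2.cvtColor(im,cv2.COLOR_BGR2HSV);m=(h[...,0]>100)&(h[...,0]<120)&(h[...,1]>150)
m[:160]=0;m[220:]=0;m[:,:330]=0;m[:,432:]=0
cs,_=cv2.findContours(m.astype(np.uint8),cv2.RETR_EXTERNAL,cv2.CHAIN_APPROX_NONE);k=np.concatenate(cs)[:,0]
P=ray(c,k,.012)[:,:2].astype(np.float32);r=cv2.minAreaRect(P*1000);print("plate",r)
def rot(a): # jaw dir angle a in world, tool down
    y=np.array([np.cos(a),np.sin(a),0]);x=np.array([0,0,-1.]);return R.from_matrix(np.c_[x,y,np.cross(x,y)]).as_rotvec()
st=manip.state();M=R.from_rotvec(st["tcp_rot"]).as_matrix();print("start M",M.round(3))
for n,p,a in(("c1",(.447,.233,.02),0),("c1y",(.447,.233,.02),np.pi/2),("c1n",(.447,.233,.02),-np.pi/2),("n0",(.557,-.2235,.2),0),("n180",(.557,-.2235,.2),np.pi),("tr+",(.342,.1975,.2),np.radians(120)),("tr-",(.342,.1975,.2),np.radians(-60)),("knob",(.49,-.335,.095),np.radians(72)),("knob-",(.49,-.335,.095),np.radians(-108))):
    q=inverse_kinematics(p,rot(a));print(n,None if q is None else np.round(q,3))
```

```text
0.05 829 [[0.514, -0.13], [0.514, -0.126], [0.641, 0.067], [0.641, 0.069]]
0.2 5496 [[0.513, -0.134], [0.514, -0.13], [0.667, 0.058], [0.676, 0.067]]
0.43 3302 [[0.514, -0.134], [0.516, -0.131], [0.637, 0.012], [0.639, 0.014]]
0.05 2311 [[0.506, -0.141], [0.507, -0.139], [0.644, 0.065], [0.655, 0.069]]
0.2 4926 [[0.506, -0.141], [0.508, -0.139], [0.639, 0.064], [0.65, 0.069]]
0.43 684 [[0.508, -0.141], [0.51, -0.139], [0.635, 0.006], [0.638, 0.009]]
pivot [[0.5894, -0.3666, 0.0795], [0.5902, -0.3613, 0.0894], [0.5842, -0.367, 0.0892]] [[ 0.5854082  -0.36376305  0.092     ]]
plate ((574.81640625, -305.19488525390625), (112.53140258789062, 267.47955322265625), 11.116482734680176)
start M [[-0.001  0.318  0.948]
 [-0.002  0.948 -0.318]
 [-1.    -0.002 -0.   ]]
c1 [ 0.431  0.191  2.148 -0.     0.803  0.431]
c1y [ 0.431  0.191  2.148 -0.     0.803 -1.14 ]
c1n [ 0.431  0.191  2.148 -0.     0.803  2.002]
n0 [-0.423  0.151  1.812 -0.     1.179 -0.423]
n180 None
tr+ [ 0.461 -0.263  2.204 -0.     1.201 -1.634]
tr- [ 0.461 -0.263  2.204 -0.     1.201  1.508]
knob [-0.642  0.24   1.916 -0.     0.986 -1.898]
knob- [-0.642  0.24   1.916  0.     0.986  1.243]
```

```bash
cat >> h.py <<'E'
def rot(a):
    y=np.array([np.cos(a),np.sin(a),0]);x=np.array([0,0,-1.]);return R.from_matrix(np.c_[x,y,np.cross(x,y)]).as_rotvec()
E
python3 - <<'E'
from h import *
s=np.load("side0.npz");c=np.load("top0.npz")
hs=cv2.cvtColor(s["image"],cv2.COLOR_BGR2HSV);Ws=world(s)
print("table offs side",np.nanmedian(Ws[240:252,250:300,2]), "px cups",proj(s,[(.447,.233,.022),(.372,.311,.022),(.557,-.2235,.04)]))
for n,p in dict(base=(.557,-.2235,.056),).items():
    u,v=proj(s,p)[0].astype(int)
    w=Ws[v-18:v+19,u-18:u+19].reshape(-1,3);h=hs[v-18:v+19,u-18:u+19].reshape(-1,3)
    q=w[(h[:,0]>12)&(h[:,0]<27)&(h[:,1]>90)];q=q[~np.isnan(q[:,2])]
    zt=np.percentile(q[:,2],97);r=q[q[:,2]>zt-.006];print(n,zt,len(r),circ(r),(r.max(0)+r.min(0))/2,r.max(0)-r.min(0))
    print(cup(s,u,v-3,.056))
E
```

```text
table offs side 0.004957022045179893 px cups [[210.19038581 214.97083037]
 [179.15023999 220.83371155]
 [347.21488587 222.10125877]]
base 0.05837010896296564 68 (np.float64(0.5541952165733763), np.float64(-0.24003426799129673), np.float64(0.03224744382824227)) [ 0.55518665 -0.24254617  0.0656565 ] [0.06810519 0.08414541 0.02651   ]
((np.float64(0.5513931024675535), np.float64(-0.22611112596604124), np.float64(0.05436406355006531)), array([ 0.58306072, -0.22009259]), np.float64(0.007617304814221539))
```

```bash
cat > pk.py <<'E'
from h import *
from cell import manip,cams,inverse_kinematics,order
def snap(n,name,box=None,f=1):
    c=cams.capture(n);im=c["image"]
    if box is not None:
        u0,v0,u1,v1=box;im=cv2.resize(im[v0:v1,u0:u1],None,fx=f,fy=f,interpolation=cv2.INTER_CUBIC)
    cv2.imwrite(f"pics/{name}.png",im);np.savez(f"{name}.npz",**c);return c
def st(t=""):
    s=manip.state();print(t,"t=%.2f"%s["clock"],s["tool_pos"].round(4),"F",s["contact_force"].round(1),"w=%.4f"%s["gripper_width"]);return s
E
python3 - <<'E'
from pk import *
manip.move_pose((.4472,.233,.12),rot(np.pi/2));st("above")
manip.move_linear((.4472,.233,.024),rate=.12);st("down")
snap("top","g1",(150,190,260,290),5)
manip.set_gripper(.055,25);st("grip")
manip.move_linear((.4472,.233,.15),rate=.2);st("up")
snap("top","g1b",(150,190,260,290),5)
E
```

```text
above t=1.86 [0.4475 0.2338 0.1205] F [-0.   0.5 -0.4] w=0.0882
down t=2.81 [0.4478 0.2334 0.0246] F [0.5 0.3 0. ] w=0.0878
grip t=3.38 [0.4475 0.233  0.0244] F [-0.3 -1.8  3.2] w=0.0615
up t=4.16 [0.4462 0.2326 0.1487] F [ 0.2  0.1 -1.1] w=0.0615
```

View pics/g1b.png

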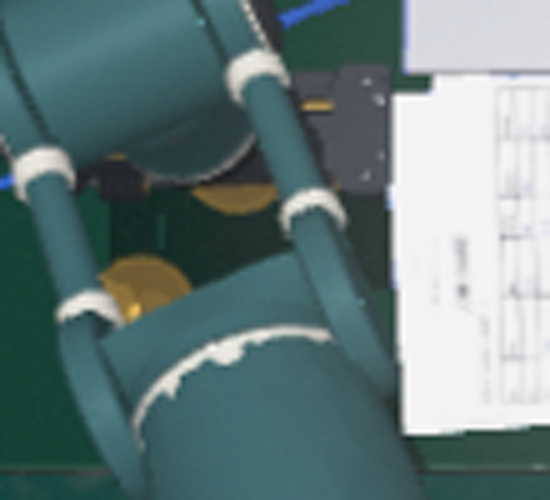

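```bash
cat >> pk.py <<'E'
def carry():
    manip.move_pose((.381,.178,.19),rot(np.radians(115)))
    manip.move_pose((.352,-.229,.19),rot(np.radians(57)));s=st("front")
    manip.move_linear((.43,-.2285,.19),rate=.25,rot=rot(0));st("rot")
    manip.move_linear((.557,-.2235,.19),rate=.2);st("over")
E
python3 - <<'E'
from pk import *
carry()
manip.move_linear((.557,-.2235,.13),rate=.15);st("low")
snap("top","n1",(310,140,430,240),5)
snap("side","n1s",(290,160,430,270),5)
E
```

```text
front t=6.26 [ 0.3524 -0.2284  0.1897] F [-0.3  0.9 -1.3] w=0.0619
rot t=7.40 [ 0.43   -0.228   0.1899] F [-1.2 -0.2 -0.4] w=0.0617
over t=8.18 [ 0.5561 -0.2234  0.1895] F [-0.8 -0.7 -2.8] w=0.0622
low t=8.73 [ 0.5565 -0.2237  0.1302] F [ 0.1  0.6 -1.3] w=0.0619
```

View pics/n1.png

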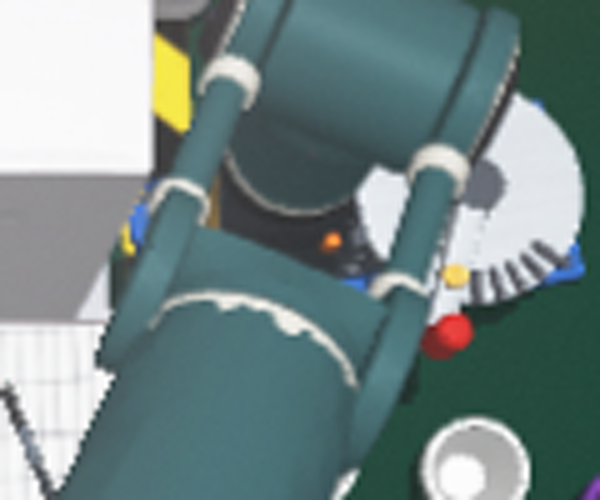

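View pics/n1s.png

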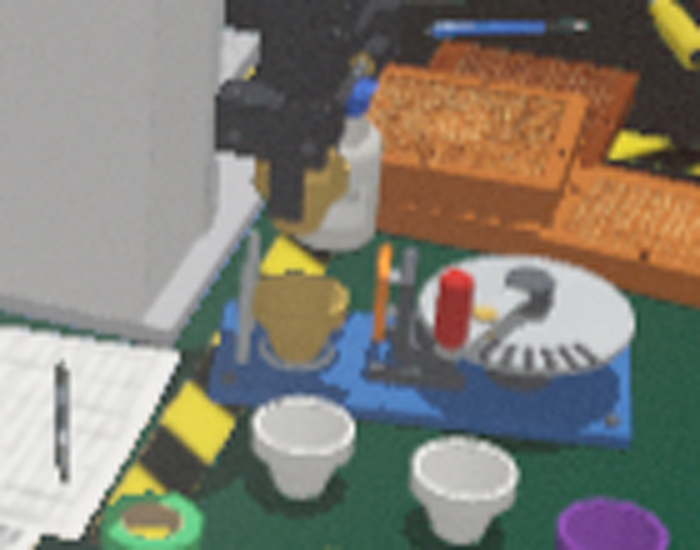

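Run:
```python
from pk import *
for z in(.09,.07,.062,.058):
    manip.move_linear((.557,-.2235,z),rate=.06);s=st(str(z))
    if s["contact_force"][2]>6: print("contact");break
```

```text
0.09 t=9.65 [ 0.5572 -0.2236  0.09  ] F [ 0.3 -0.4 -0.2] w=0.0616
0.07 t=10.13 [ 0.5578 -0.2242  0.0704] F [ 1.2 -2.6  1.9] w=0.0621
0.062 t=10.42 [ 0.558  -0.2253  0.063 ] F [ 1.2 -6.2  3.8] w=0.0618
0.058 t=10.67 [ 0.5595 -0.2259  0.0619] F [-2.  -4.5 16. ] w=0.0615
contact
```

Run:
```python
from pk import *
snap("side","n2s",(300,170,400,250),7)
snap("top","n2",(330,150,410,210),8)
```

```text
(no output)
```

View pics/n2s.png

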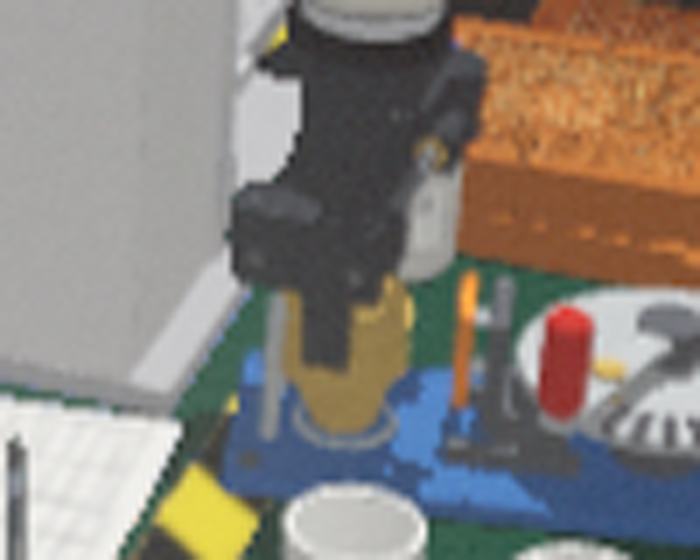

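View pics/n2.png

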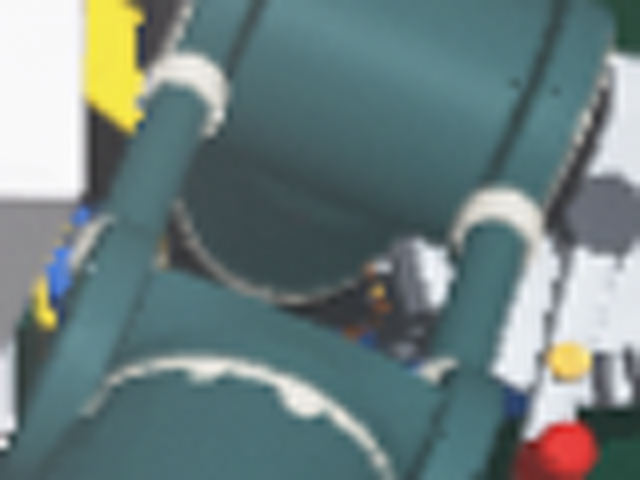

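Run:
```python
from pk import *
manip.move_linear((.557,-.2235,.080),rate=.06);st()
for y in(-.2265,-.229):
    manip.move_linear((.558,y,.072),rate=.06);st()
    manip.dwell(.2)
    manip.move_linear((.558,y,.062),rate=.05);s=st(str(y)); print(manip.state()["moment"].round(2))
    if np.hypot(*s["contact_force"][:2])<3 and s["contact_force"][2]<5:break
```

```text
t=11.28 [ 0.5563 -0.2228  0.0793] F [-0.3  0.3 -0.5] w=0.0618
 t=11.57 [ 0.5571 -0.2262  0.0706] F [-0.7 -0.7 -1.1] w=0.0616
-0.2265 t=12.12 [ 0.5582 -0.2268  0.0621] F [-0.5 -0.2  2.1] w=0.0620
[-0.22  0.1   0.01]
```

Run:
```python
from pk import *
for z in(.059,.057,.055,.053):
    manip.move_linear((.558,-.2265,z),rate=.04);manip.dwell(.1);s=st(str(z))
    if s["contact_force"][2]>7 or np.hypot(*s["contact_force"][:2])>5: print("contact");break
snap("side","n3s",(300,170,400,250),7)
```

```text
0.059 t=12.47 [ 0.5591 -0.2275  0.0614] F [-3.1 -0.7 12.6] w=0.0619
contact
```

View pics/n3s.png

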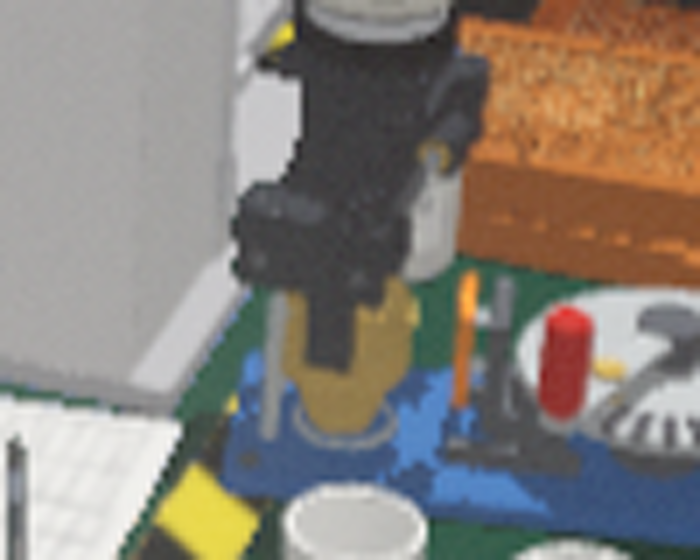

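Run:
```python
from h import *
s=np.load("n1s.npz");im=s["image"]
t=np.array([.5565,-.2237,.1302])
for n,p in dict(tip=t+[-.031,0,0],tipb=t+[-.048,0,0],footc=t+[0,0,-.0244],footfront=t+[-.012,-.009,-.0244],rimc=t+[0,0,.0196],collarlowfront=t+[-.024,-.02,.0056],basefoot=(.546,-.2325,.012),baserimfront=(.533,-.244,.056)).items():
    q=proj(s,p)[0];print(n,q.round(1),"crop8",((q-[325,180])*10).round(0))
cv2.imwrite("pics/n1z.png",cv2.resize(im[180:240,325:380],None,fx=10,fy=10,interpolation=cv2.INTER_CUBIC))
s=np.load("n3s.npz");im=s["image"];t=np.array([.5585,-.227,.0614])
print(proj(s,[t+[-.031,0,0],t+[-.048,0,0],t+[0,0,.0196],[.533,-.244,.056],[.546,-.2325,.012]]).round(1))
cv2.imwrite("pics/n3z.png",cv2.resize(im[190:250,325:380],None,fx=10,fy=10,interpolation=cv2.INTER_CUBIC))
```

```text
tip [346.2 202.7] crop8 [212. 227.]
tipb [344.6 205.1] crop8 [196. 251.]
footc [348.5 204.9] crop8 [235. 249.]
footfront [350.1 207.1] crop8 [251. 271.]
rimc [349.4 192.9] crop8 [244. 129.]
collarlowfront [353.  201.3] crop8 [280. 213.]
basefoot [348.4 231.5] crop8 [234. 515.]
baserimfront [351.5 222.8] crop8 [265. 428.]
[[346.  221.1]
 [344.5 223.6]
 [349.2 211.4]
 [351.5 222.8]
 [348.4 231.5]]
```

View pics/n1z.png

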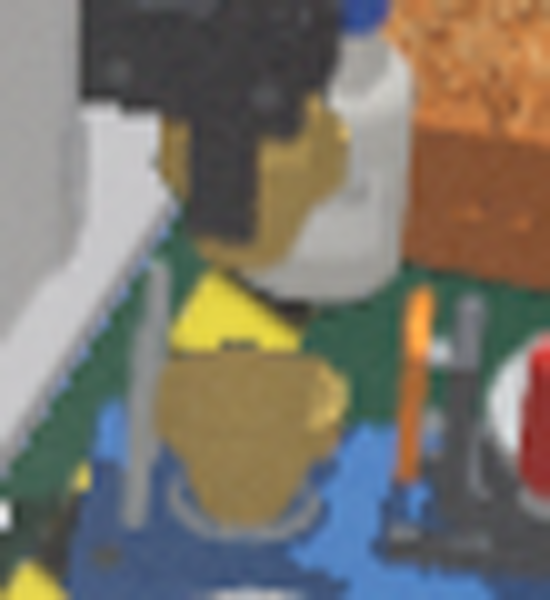

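View pics/n3z.png

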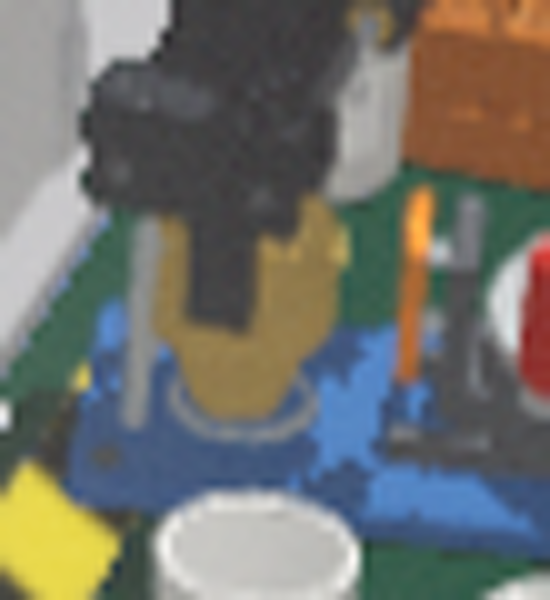

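Run:
```python
from h import *
for n,v0,v1 in(("n1s",188,236),("n3s",200,236)):
    im=np.load(n+".npz")["image"];h=cv2.cvtColor(cv2.resize(im[v0:v1,325:365],None,fx=4,fy=4,interpolation=cv2.INTER_CUBIC),cv2.COLOR_BGR2HSV)
    m=(h[...,0]>14)&(h[...,0]<27)&(h[...,1]>70)&(h[...,2]>60)
    print(n)
    for r in range(2,m.shape[0],4):
        k=np.flatnonzero(m[r]);print(v0+r//4,(325+k.min()/4,325+k.max()/4) if len(k) else None)
```

```text
n1s
188 None
189 (np.float64(355.75), np.float64(356.75))
190 (np.float64(355.25), np.float64(357.25))
191 (np.float64(355.25), np.float64(358.5))
192 (np.float64(341.25), np.float64(359.5))
193 (np.float64(341.25), np.float64(359.75))
194 (np.float64(341.0), np.float64(359.5))
195 (np.float64(341.0), np.float64(359.5))
196 (np.float64(341.0), np.float64(359.25))
197 (np.float64(341.25), np.float64(359.25))
198 (np.float64(342.25), np.float64(358.75))
199 (np.float64(343.25), np.float64(357.5))
200 (np.float64(350.25), np.float64(356.0))
201 (np.float64(350.25), np.float64(355.25))
202 (np.float64(350.5), np.float64(354.75))
203 (np.float64(345.25), np.float64(354.25))
204 (np.float64(345.0), np.float64(353.75))
205 (np.float64(345.25), np.float64(353.25))
206 (np.float64(346.25), np.float64(351.75))
207 (np.float64(346.5), np.float64(348.25))
208 (np.float64(345.75), np.float64(349.25))
209 (np.float64(348.5), np.float64(351.0))
210 (np.float64(350.25), np.float64(352.25))
211 (np.float64(343.75), np.float64(353.5))
212 (np.float64(352.25), np.float64(354.25))
213 (np.float64(348.25
[... 1288 characters left out ...]
75))
217 (np.float64(340.75), np.float64(358.5))
218 (np.float64(340.75), np.float64(358.25))
219 (np.float64(340.5), np.float64(358.25))
220 (np.float64(340.5), np.float64(358.25))
221 (np.float64(340.5), np.float64(358.0))
222 (np.float64(340.5), np.float64(357.75))
223 (np.float64(341.0), np.float64(357.25))
224 (np.float64(342.25), np.float64(356.25))
225 (np.float64(343.0), np.float64(355.0))
226 (np.float64(343.25), np.float64(354.5))
227 (np.float64(343.5), np.float64(354.0))
228 (np.float64(332.75), np.float64(353.25))
229 (np.float64(344.5), np.float64(352.75))
230 (np.float64(345.25), np.float64(352.25))
231 (np.float64(347.5), np.float64(347.5))
232 None
233 None
234 None
235 None
```

```bash
cat >> pk.py <<'E'
def edges(c,v0,v1,u0=325,u1=372):
    im=c["image"];h=cv2.cvtColor(cv2.resize(im[v0:v1,u0:u1],None,fx=4,fy=4,interpolation=cv2.INTER_CUBIC),cv2.COLOR_BGR2HSV)
    m=(h[...,0]>14)&(h[...,0]<27)&(h[...,1]>70)&(h[...,2]>60)
    for r in range(2,m.shape[0],4):
        k=np.flatnonzero(m[r])
        if len(k): print(v0+r//4,u0+k.min()/4,u0+k.max()/4)
E
python3 - <<'E'
from pk import *
manip.move_linear((.557,-.2255,.13),rate=.12);st()
c=snap("side","n4s",(325,180,380,240),10)
edges(c,188,234)
E
```

```text
t=13.27 [ 0.5564 -0.2252  0.1291] F [-0.2  0.7 -0. ] w=0.0618
190 356.0 356.5
191 355.5 357.0
192 341.25 357.5
193 341.0 358.25
194 341.25 359.25
195 342.0 359.75
196 342.0 360.25
197 342.25 359.75
198 342.25 359.5
199 342.25 359.0
200 342.0 358.25
201 342.0 357.25
202 342.25 356.25
203 342.25 352.5
204 343.25 351.5
205 344.25 349.25
206 345.75 367.5
207 346.5 348.25
208 347.25 367.75
209 348.25 368.25
210 350.0 368.5
211 343.5 368.25
212 352.0 368.0
213 344.75 368.0
214 341.75 367.75
215 341.25 365.5
216 340.75 367.75
217 341.0 367.75
218 340.75 367.75
219 340.5 367.5
220 340.5 367.25
221 340.5 364.75
222 340.25 357.5
223 340.5 357.25
224 341.5 356.25
225 342.25 355.25
226 343.0 353.75
227 343.25 353.25
228 332.75 352.75
229 344.0 352.25
230 344.5 351.75
231 346.5 350.0
```

View pics/n4s.png

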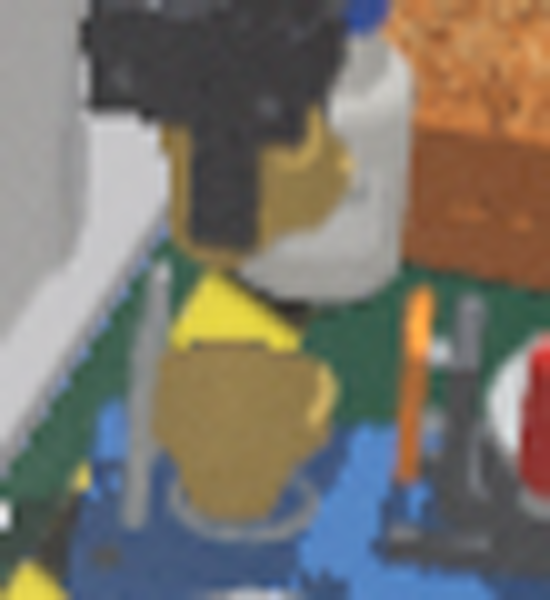

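Run:
```python
from h import *
s=np.load("n1s.npz");t=np.array([.5565,-.2237,.1302])
a=proj(s,t+[0,0,.0126])[0];print("held pred",a,"meas 350.35; foot pred",proj(s,t+[0,0,-.0244]), "meas 349.3")
for y in(-.2195,-.2235,-.2275):print(y,proj(s,(.557,y,.049)),proj(s,(.557,y,.012)))
print("base meas collar 349.8 foot 349.25")
# top: gripper position check: base now visible?
```

```text
held pred [349.22935546 194.85979755] meas 350.35; foot pred [[348.4956984  204.88489826]] meas 349.3
-0.2195 [[346.21393237 219.5281226 ]] [[345.53240377 229.01508406]]
-0.2235 [[347.38515619 219.77385031]] [[346.69074002 229.26575762]]
-0.2275 [[348.5582621  220.01997289]] [[347.85091802 229.51682975]]
base meas collar 349.8 foot 349.25
```

Run:
```python
from h import *
a=np.load("n1s.npz")["image"][184:214,332:370];b=np.load("n4s.npz")["image"][184:214,332:370]
o=np.hstack([cv2.resize(i,None,fx=10,fy=10,interpolation=cv2.INTER_LANCZOS4) for i in(a,b)])
o=np.clip(o.astype(float)*1.5,0,255).astype(np.uint8);cv2.imwrite("pics/cmp.png",o)
```

```text
(no output)
```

View pics/cmp.png

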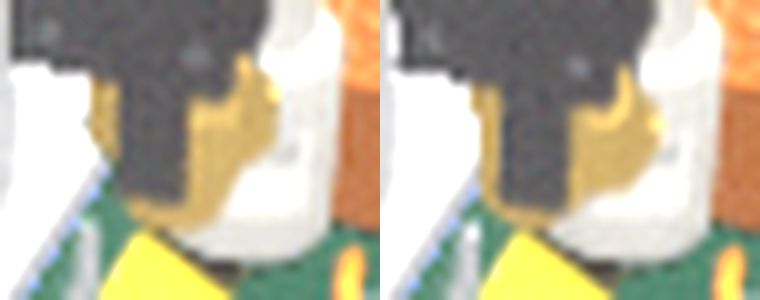

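Run:
```python
from pk import *
manip.move_linear((.557,-.2305,.085),rate=.12);st()
manip.set_gripper(.055,8);st()
for z in(.072,.066,.062):
    manip.move_linear((.557,-.2305,z),rate=.05);s=st(str(z))
    if s["contact_force"][2]>6:break
c=snap("side","n5s",(325,180,380,240),10)
manip.move_linear((.557,-.2235,manip.state()["tool_pos"][2]),rate=.05);s=st("push")
c=snap("side","n6s",(325,180,380,240),10)
a=cv2.imread("pics/n5s.png");b=cv2.imread("pics/n6s.png");cv2.imwrite("pics/n56.png",cv2.resize(np.hstack([a,b]),None,fx=.7,fy=.7))
```

```text
t=13.84 [ 0.5565 -0.2303  0.0842] F [ 0.4  0.5 -1.3] w=0.0616
 t=14.06 [ 0.5578 -0.2308  0.0861] F [-0.1  0.6 -0.9] w=0.0618
0.072 t=14.47 [ 0.5565 -0.2302  0.0712] F [ 0.1  0.1 -2.2] w=0.0621
0.066 t=14.73 [ 0.5566 -0.2303  0.0655] F [ 0.2 -1.1 -1. ] w=0.0621
0.062 t=14.98 [ 0.5568 -0.2304  0.0617] F [ 0.1 -0.5 -1.1] w=0.0620
push t=15.32 [ 0.5572 -0.2244  0.0628] F [-2.2 -5.5  0.6] w=0.0620
```

View pics/n56.png

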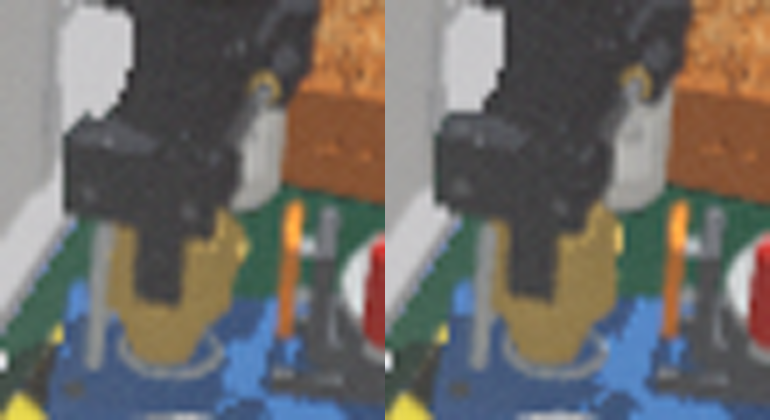

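Run:
```python
from pk import *
manip.move_linear((.557,-.2255,.064),rate=.05);s=st("relax")
for z in(.060,.058,.0565,.055):
    manip.move_linear((.557,-.2255,z),rate=.04);s=st(str(z))
    if s["contact_force"][2]>6:break
c=snap("side","n7s",(325,180,380,240),10);edges(c,206,234)
```

```text
relax t=15.62 [ 0.5571 -0.2251  0.064 ] F [-0.3  0.  -1.7] w=0.0617
0.06 t=15.88 [ 0.5573 -0.226   0.0604] F [-0.6 -3.7  2.9] w=0.0618
0.058 t=16.12 [ 0.5578 -0.2262  0.0592] F [-1.  -2.3  6.2] w=0.0616
206 367.25 367.5
208 366.75 367.75
209 365.75 368.25
210 354.75 368.5
211 354.5 368.25
212 341.25 368.0
213 341.25 368.0
214 341.5 367.75
215 341.0 366.0
216 340.75 367.75
217 340.75 367.5
218 340.75 367.75
219 340.5 367.5
220 340.5 367.25
221 340.5 364.75
222 340.25 357.5
223 340.5 357.25
224 341.5 356.25
225 342.25 354.75
226 343.0 353.75
227 333.0 353.25
228 332.75 352.75
229 344.0 352.25
230 344.5 351.75
231 346.5 349.75
```

View pics/n7s.png

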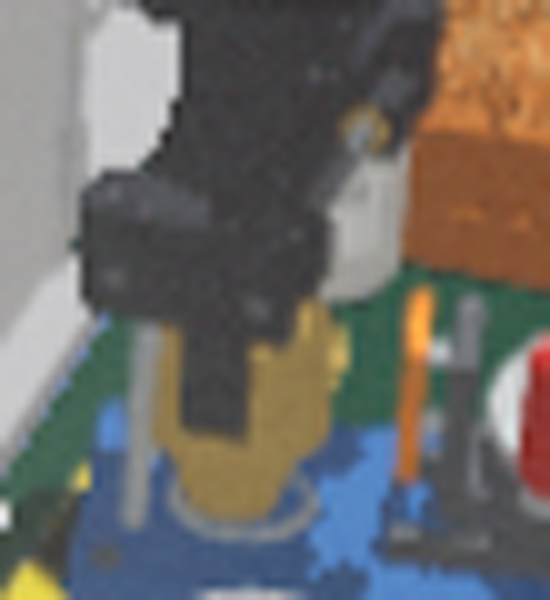

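Run:
```python
from pk import *
manip.set_gripper(.066,8);st()
manip.set_gripper(.084);s=st()
manip.move_linear((.557,-.2255,.125),rate=.12);st()
c=snap("side","n8s",(325,180,380,240),10)
```

```text
t=16.45 [ 0.5565 -0.2248  0.0572] F [-0.1  0.1  0.1] w=0.0657
 t=16.91 [ 0.557  -0.2255  0.058 ] F [ 0.3 -0.7 -0.1] w=0.0839
 t=17.62 [ 0.5566 -0.2254  0.1247] F [ 0.3 -0.1 -0.2] w=0.0836
```

View pics/n8s.png

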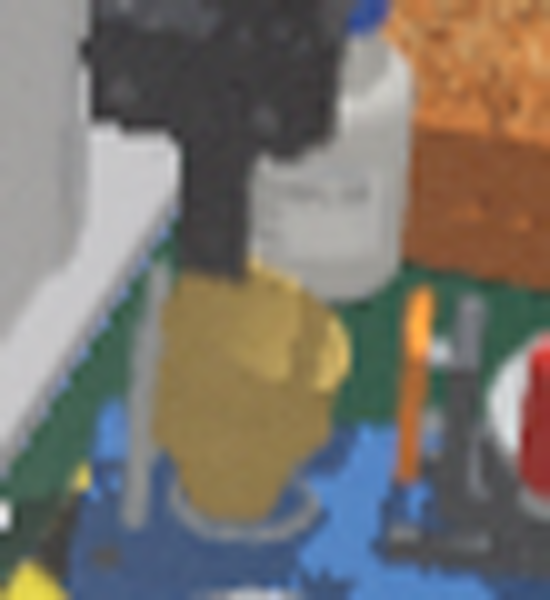

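Run:
```python
from pk import *
manip.set_gripper(0,10);st()
manip.move_linear((.557,-.206,.11),rate=.12);st()
for z in(.100,.095,.09,.085,.080,.076,.073,.071,.069):
    manip.move_linear((.557,-.206,z),rate=.05);s=st(str(z))
    if s["contact_force"][2]>12:break
c=snap("side","n9s",(325,180,380,240),10)
```

```text
t=18.92 [ 0.557  -0.2255  0.125 ] F [ 0.1  0.4 -0.2] w=0.0007
 t=19.27 [ 0.5561 -0.2047  0.1087] F [ 0.2 -0.5 -0.1] w=0.0004
0.1 t=19.62 [ 0.5566 -0.2061  0.0994] F [-0.3 -0.9 -0.2] w=0.0007
0.095 t=19.88 [ 0.5567 -0.206   0.0946] F [ 0.2 -0.1 -0.3] w=0.0006
0.09 t=20.12 [ 0.5572 -0.2061  0.0901] F [ 0.1 -0.4  0.5] w=0.0007
0.085 t=20.38 [ 0.5564 -0.2058  0.0841] F [-1.  -0.1  0.2] w=0.0005
0.08 t=20.62 [ 0.5565 -0.2059  0.0793] F [0.3 0.  0.5] w=0.0005
0.076 t=20.88 [ 0.5567 -0.2059  0.0756] F [ 0.3 -0.2 -1. ] w=0.0005
0.073 t=21.12 [ 0.5568 -0.2059  0.0728] F [-0.5  0.8 -0.8] w=0.0007
0.071 t=21.38 [ 0.5569 -0.206   0.0709] F [-0.1 -0.2 -0.5] w=0.0006
0.069 t=21.62 [ 0.5575 -0.2061  0.0699] F [-1.1  0.5  4.5] w=0.0003
```

View pics/n9s.png

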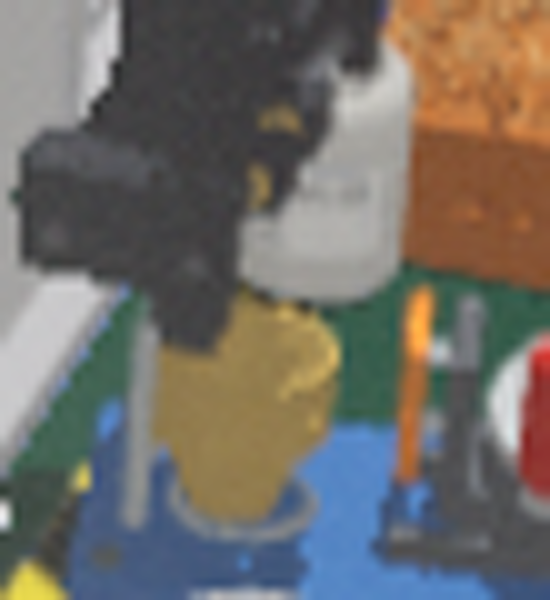

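Run:
```python
from pk import *
manip.move_linear((.557,-.206,.066),rate=.05);st("press")
manip.move_linear((.557,-.215,.15),rate=.25)
c=snap("side","n10s",(325,180,380,240),10)
c=snap("top","n10",(325,160,405,220),8)
```

```text
press t=21.93 [ 0.5579 -0.2062  0.0687] F [-4.7  3.2 15.4] w=0.0003
```

View pics/n10s.png

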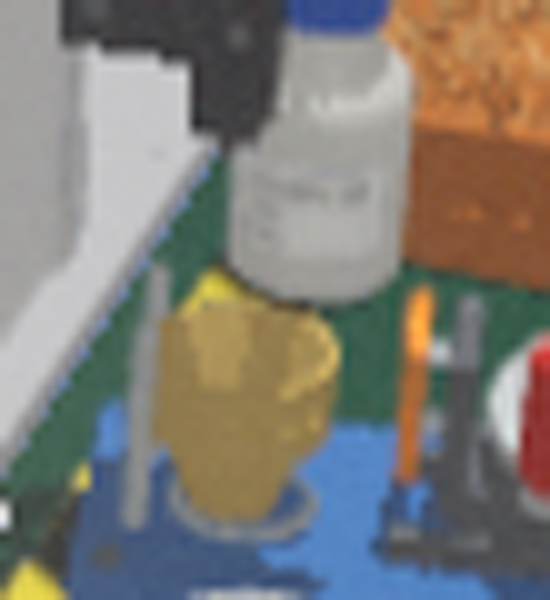

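Run:
```python
from pk import *
manip.move_linear((.43,-.2285,.17),rate=.35)
manip.move_pose((.352,-.229,.17),rot(np.radians(57)))
c=snap("top","n11",(325,150,460,280),4);s=snap("side","n11s")
manip.set_gripper(.088,25)
manip.move_pose((.381,.178,.15),rot(np.radians(115)))
manip.move_pose((.374,.311,.10),rot(np.radians(100)));st("over2")
print("stack top",cup(c,356,188,.070));edges(s,206,234)
W=world(c);q=W[170:206,338:374].reshape(-1,3);r=q[(q[:,2]>.064)&(q[:,2]<.078)];print(len(r),(r.max(0)+r.min(0))/2,circ(r))
```

```text
over2 t=27.61 [0.3743 0.31   0.0998] F [ 0.5 -0.   0.2] w=0.0882
stack top ((np.float64(0.5575537917158406), np.float64(-0.2186724898406921), np.float64(0.031641467940966554)), array([ 0.55896501, -0.21908819]), np.float64(0.0005723553265169742))
206 367.0 367.5
208 366.75 367.75
209 365.75 368.25
210 365.5 368.5
211 341.25 368.25
212 340.75 368.0
213 341.0 368.0
214 340.75 367.75
215 340.75 365.75
216 340.75 365.5
217 340.75 367.75
218 340.75 367.75
219 340.5 367.5
220 340.5 367.25
221 340.5 364.75
222 340.25 357.25
223 340.5 357.0
224 342.0 356.0
225 342.5 354.25
226 343.0 353.5
227 333.0 353.25
228 332.75 352.75
229 344.0 352.25
230 344.5 351.75
231 346.5 350.5
127 [ 0.5592853  -0.22938859  0.07104181] (np.float64(0.5598705325506368), np.float64(-0.22557134176340415), np.float64(0.03090868721740743))
```

View pics/n11.png

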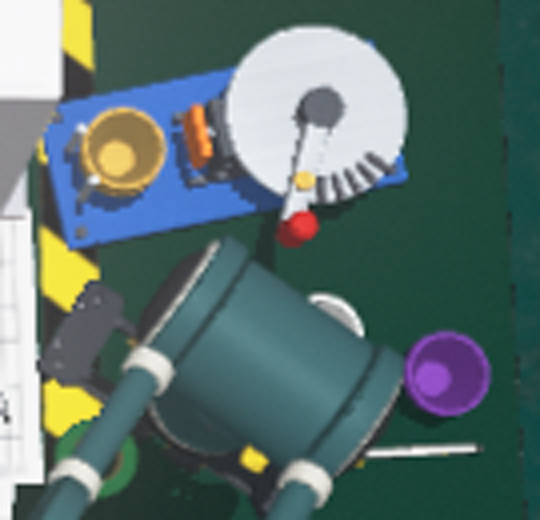

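Run:
```python
from pk import *
manip.move_linear((.374,.311,.024),rate=.15)
manip.set_gripper(.055,40);st("grip")
manip.move_linear((.374,.311,.15),rate=.3)
manip.move_pose((.381,.178,.19),rot(np.radians(115)))
manip.move_pose((.352,-.229,.19),rot(np.radians(57)));st("front")
manip.move_linear((.43,-.225,.19),rate=.3,rot=rot(0))
manip.move_linear((.557,-.2235,.145),rate=.25);s=st("over")
t=s["tool_pos"];c=snap("side","m1",(325,180,380,240),10);edges(c,186,234)
print("pred held",proj(c,[t+[0,0,.0126],t+[0,0,-.024]]))
```

```text
grip t=28.78 [0.3745 0.3113 0.0247] F [-0.4 -1.4  4.9] w=0.0617
front t=31.48 [ 0.3525 -0.2282  0.1898] F [-0.3  0.1 -0.8] w=0.0615
over t=33.31 [ 0.556  -0.2234  0.1447] F [-0.3  1.  -1.3] w=0.0615
186 355.5 366.25
187 340.5 357.25
188 340.25 358.25
189 340.25 358.5
190 340.25 358.5
191 340.25 358.5
192 340.25 358.5
193 340.25 358.5
194 341.0 358.25
195 342.25 357.25
196 343.25 355.75
197 343.5 355.0
198 350.5 354.5
199 350.25 354.0
200 344.25 353.25
201 344.25 352.75
202 345.25 352.0
206 346.5 367.5
207 346.5 348.25
208 346.5 367.75
209 345.0 368.25
210 343.5 368.5
211 342.0 368.25
212 341.0 368.0
213 341.0 368.0
214 341.0 367.75
215 341.0 365.75
216 341.0 367.75
217 341.0 367.75
218 340.75 367.75
219 340.5 367.5
220 340.5 367.25
221 340.5 364.75
222 340.25 357.5
223 340.5 357.25
224 341.5 356.5
225 342.25 355.25
226 343.0 353.75
227 343.0 353.25
228 332.5 352.75
229 344.0 352.25
230 344.5 351.75
231 346.5 350.5
pred held [[349.37612795 190.91637765]
 [348.64552664 200.92058415]]
```

View pics/m1.png

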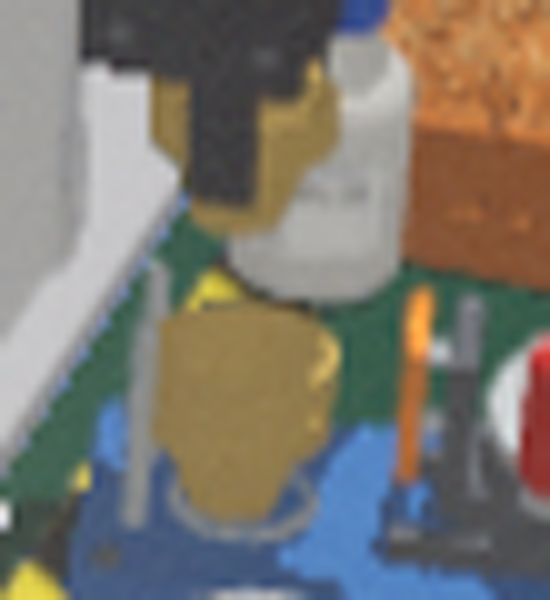

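Run:
```python
from pk import *
manip.move_linear((.558,-.230,.100),rate=.15);s=st("over")
t=s["tool_pos"];c=snap("side","m2",(325,180,380,240),10);edges(c,196,234)
print("pred held",proj(c,[t+[0,0,.0126],t+[0,0,-.024]]))
```

```text
over t=33.81 [ 0.5571 -0.23    0.1001] F [-0.5  0.4  0.2] w=0.0618
198 357.25 357.5
199 356.75 358.25
200 356.5 359.25
201 341.25 359.5
202 341.0 360.0
203 341.0 359.75
204 341.25 359.5
205 341.0 359.5
206 341.75 367.5
207 342.25 359.0
208 343.75 367.75
209 344.25 368.25
210 343.25 368.5
211 342.0 368.25
212 341.0 368.0
213 341.0 368.0
214 341.0 367.75
215 341.0 365.75
216 341.0 367.75
217 340.75 367.75
218 340.75 367.75
219 340.5 367.5
220 340.5 367.25
221 340.5 364.75
222 340.25 357.5
223 340.25 357.25
224 341.5 356.5
225 342.25 355.25
226 343.0 353.75
227 343.0 353.25
228 332.75 352.75
229 344.0 352.25
230 344.5 351.75
231 346.5 350.5
pred held [[350.57965119 203.31535179]
 [349.84507694 213.06682828]]
```

View pics/m2.png

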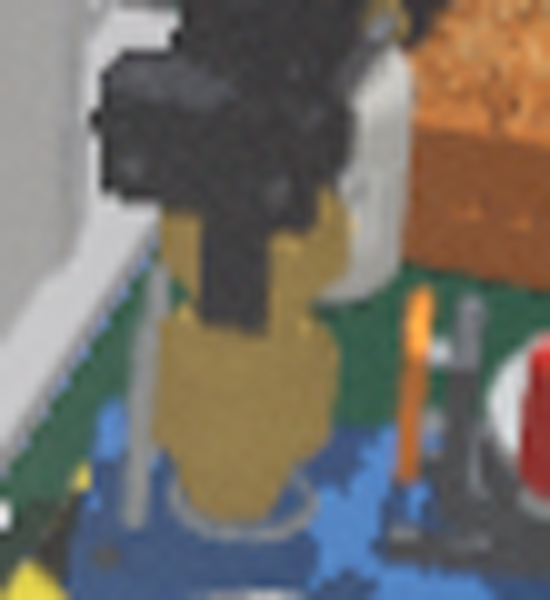

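Run:
```python
from pk import *
for z in(.090,.084,.080,.076,.073):
    manip.move_linear((.558,-.230,z),rate=.06);s=st(str(z))
    if s["contact_force"][2]>6 or np.hypot(*s["contact_force"][:2])>5:print("contact");break
c=snap("side","m3",(325,180,380,240),10);edges(c,200,228)
```

```text
0.09 t=34.17 [ 0.5578 -0.2298  0.0899] F [-0.5 -0.3 -0.1] w=0.0616
0.084 t=34.42 [ 0.5576 -0.2297  0.0834] F [-0.7  0.3 -1.1] w=0.0615
0.08 t=34.67 [ 0.5577 -0.2299  0.0796] F [ 0.2  1.1 -0.8] w=0.0617
0.076 t=34.92 [ 0.5577 -0.2299  0.0756] F [-0.2  0.3 -1.1] w=0.0614
0.073 t=35.17 [ 0.5578 -0.2299  0.0727] F [ 0.2 -0.3 -1.1] w=0.0618
206 356.75 367.5
207 356.25 358.25
208 341.75 367.75
209 341.0 368.25
210 340.5 368.5
211 340.75 368.25
212 341.0 368.0
213 341.0 368.0
214 341.0 367.75
215 341.0 365.75
216 341.0 365.5
217 340.75 367.75
218 340.75 367.75
219 340.5 367.5
220 340.5 367.25
221 340.5 364.75
222 340.25 357.5
223 340.5 357.25
224 342.0 356.5
225 342.5 355.25
226 343.0 353.75
227 343.0 353.5
```

View pics/m3.png

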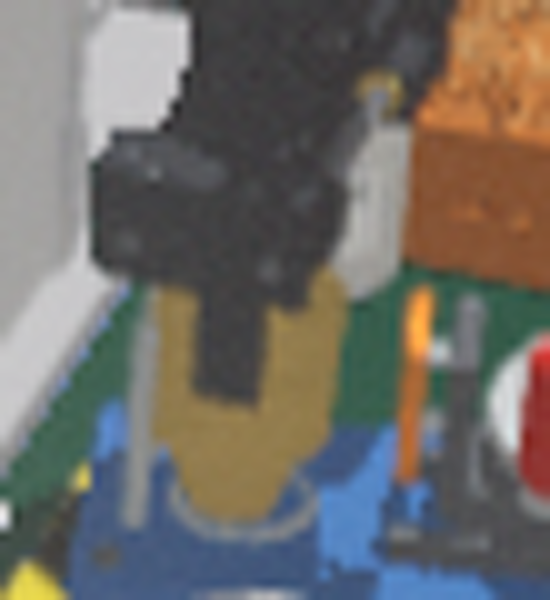

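Run:
```python
from pk import *
for z in(.070,.068,.066):
    manip.move_linear((.558,-.230,z),rate=.05);s=st(str(z))
    if s["contact_force"][2]>4 or np.hypot(*s["contact_force"][:2])>4:print("contact");break
manip.set_gripper(.066,20)
manip.set_gripper(.084);st("open")
manip.move_linear((.558,-.230,.135),rate=.15)
c=snap("side","m4",(325,180,380,240),10)
```

```text
0.07 t=35.48 [ 0.5581 -0.2302  0.0702] F [ 0.7 -0.8  1.4] w=0.0611
0.068 t=35.73 [ 0.5584 -0.2305  0.0695] F [-3.4  0.1  8. ] w=0.0615
contact
open t=36.47 [ 0.5577 -0.2298  0.0676] F [-0.1 -0.3  0.3] w=0.0838
```

View pics/m4.png

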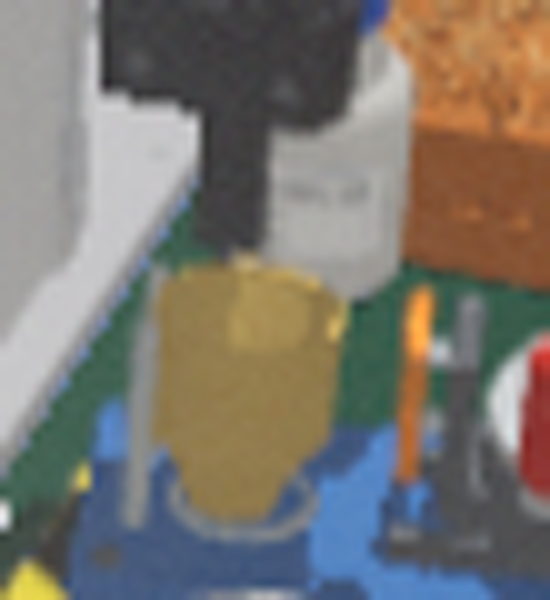

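Run:
```python
from h import *
s=np.load("m4.npz");im=s["image"];v0,v1,u0,u1=195,240,365,392
h=cv2.cvtColor(cv2.resize(im[v0:v1,u0:u1],None,fx=4,fy=4,interpolation=cv2.INTER_CUBIC),cv2.COLOR_BGR2HSV)
m=((h[...,0]<8)|(h[...,0]>170))&(h[...,1]>140)&(h[...,2]>70)
for r in range(2,m.shape[0],4):
    k=np.flatnonzero(m[r])
    if len(k):print(v0+r//4,u0+k.min()/4,u0+k.max()/4)
for p in((.49,-.3357,.134),(.49,-.3357,.110),(.49,-.3357,.086),(.49,-.3407,.110),(.495,-.3357,.110)):print(p,proj(s,p))
W=world(s);q=W[209:222,375:382].reshape(-1,3);print(np.median(q,0))
```

```text
214 379.75 382.25
215 378.5 383.75
216 378.25 384.0
217 378.25 384.0
218 378.25 383.75
219 378.25 383.5
220 377.75 383.5
221 377.75 383.5
222 377.5 383.5
223 377.5 383.0
224 377.25 382.75
225 377.25 382.75
226 377.25 382.5
227 377.5 382.25
228 378.5 381.75
(0.49, -0.3357, 0.134) [[378.39891222 213.94336233]]
(0.49, -0.3357, 0.11) [[377.67845708 220.68232273]]
(0.49, -0.3357, 0.086) [[376.96863722 227.32180337]]
(0.49, -0.3407, 0.11) [[379.28951395 221.01444083]]
(0.495, -0.3357, 0.11) [[378.07554962 219.89815173]]
[nan nan nan]
```

Run:
```python
from pk import *
manip.move_linear((.54,-.235,.18),rate=.25)
J=np.radians(163.2-270) # -106.8
manip.move_pose((.4897,-.340,.18),rot(J));st("over")
manip.move_linear((.4897,-.340,.094),rate=.15);st("down")
manip.set_gripper(.015,40);s=st("grip");print(s["moment"].round(2))
c=snap("side","k1",(330,175,410,235),8)
c=snap("top","k1t",(325,150,460,250),5)
```

```text
over t=38.93 [ 0.4896 -0.3395  0.1791] F [0.3 1.  0.4] w=0.0842
down t=39.66 [ 0.4902 -0.3403  0.0946] F [ 0.  -0.9 -0. ] w=0.0835
grip t=40.63 [ 0.4894 -0.3409  0.0939] F [-2.1 -4.1 -1.4] w=0.0207
[-0.62  0.44  0.05]
```

View pics/k1.png

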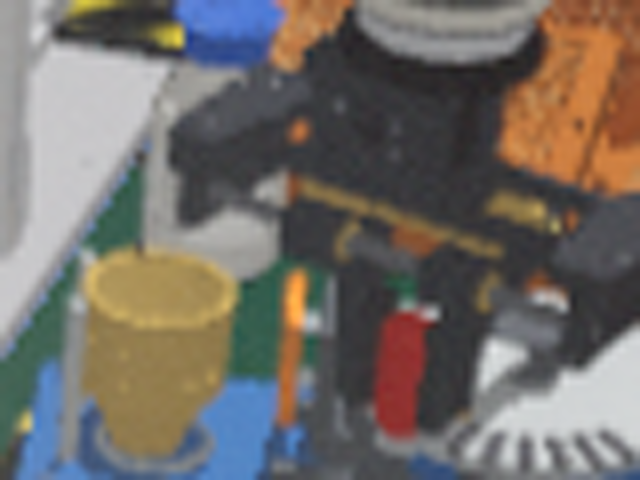

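View pics/k1t.png

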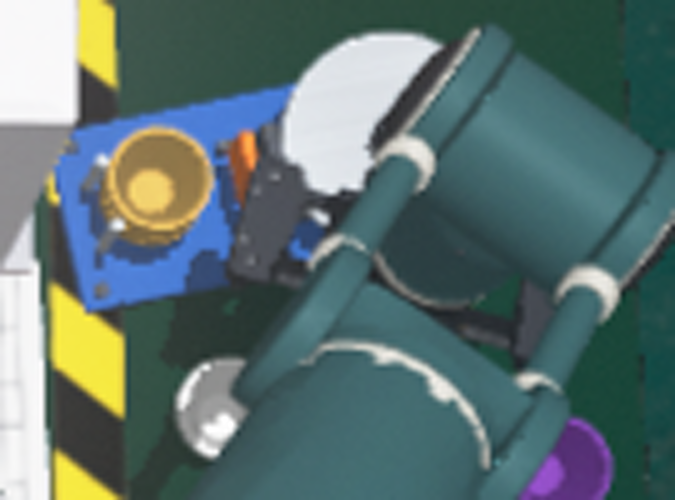

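```bash
cat >> pk.py <<'E'
PIV=np.array([.5857,-.3705])
A0=np.radians(163.2)
def go(th,rate=.06):
    a=A0+th;p=PIV+.1*np.array([np.cos(a),np.sin(a)])
    manip.move_linear((p[0],p[1],.094),rate=rate,rot=rot(a-np.radians(270)))
    s=manip.state();d=s["tool_pos"][:2]-PIV;ang=np.arctan2(d[1],d[0])%(2*np.pi)-A0
    tg=np.array([-np.sin(a),np.cos(a)]);F=s["contact_force"]
    print("cmd %.3f act %.3f r %.4f Ft %.1f Fr %.1f Fz %.1f t %.2f w %.4f"%(th,ang,np.hypot(*d),F[:2]@tg,F[:2]@[np.cos(a),np.sin(a)],F[2],s["clock"],s["gripper_width"]))
    return ang
E
python3 - <<'E'
from pk import *
for th in np.arange(.0525,.43,.0525): go(th)
E
```

```text
cmd 0.052 act 0.041 r 0.1007 Ft -3.9 Fr 4.1 Fz 4.0 t 41.00 w 0.0207
cmd 0.105 act 0.097 r 0.1007 Ft -3.6 Fr 4.8 Fz 4.9 t 41.25 w 0.0209
cmd 0.158 act 0.153 r 0.1007 Ft -1.9 Fr 3.9 Fz 4.3 t 41.50 w 0.0206
cmd 0.210 act 0.202 r 0.1006 Ft -4.5 Fr 4.6 Fz 4.0 t 41.75 w 0.0208
cmd 0.263 act 0.253 r 0.1006 Ft -4.8 Fr 4.6 Fz 3.9 t 42.00 w 0.0205
cmd 0.315 act 0.307 r 0.1005 Ft -3.5 Fr 3.9 Fz 5.2 t 42.25 w 0.0210
cmd 0.367 act 0.363 r 0.1005 Ft -2.9 Fr 5.0 Fz 4.8 t 42.50 w 0.0207
cmd 0.420 act 0.411 r 0.1005 Ft -4.9 Fr 4.4 Fz 4.6 t 42.75 w 0.0205
```

Run:
```python
from pk import *
for th in (.4725,.525,.5775,.63,.6825,.735,.7875,.82,.845): go(th)
manip.dwell(.3);go(.85)
c=snap("side","k2",(330,175,410,235),8)
c=snap("top","k2t",(325,150,460,250),5)
```

```text
cmd 0.472 act 0.464 r 0.1004 Ft -4.8 Fr 3.9 Fz 4.8 t 43.00 w 0.0211
cmd 0.525 act 0.518 r 0.1004 Ft -5.6 Fr 3.0 Fz 4.4 t 43.25 w 0.0208
cmd 0.578 act 0.574 r 0.1004 Ft -5.0 Fr 3.5 Fz 4.2 t 43.50 w 0.0206
cmd 0.630 act 0.621 r 0.1003 Ft -4.5 Fr 4.5 Fz 5.4 t 43.75 w 0.0203
cmd 0.682 act 0.671 r 0.1003 Ft -6.5 Fr 4.2 Fz 5.0 t 44.00 w 0.0210
cmd 0.735 act 0.724 r 0.1003 Ft -6.2 Fr 3.8 Fz 4.7 t 44.25 w 0.0207
cmd 0.787 act 0.778 r 0.1002 Ft -6.0 Fr 2.6 Fz 5.5 t 44.50 w 0.0209
cmd 0.820 act 0.811 r 0.1002 Ft -5.1 Fr 2.3 Fz 4.5 t 44.75 w 0.0207
cmd 0.845 act 0.830 r 0.1002 Ft -7.5 Fr 2.1 Fz 6.0 t 45.00 w 0.0205
cmd 0.850 act 0.833 r 0.1002 Ft -7.7 Fr 2.8 Fz 5.6 t 45.55 w 0.0208
```

View pics/k2.png

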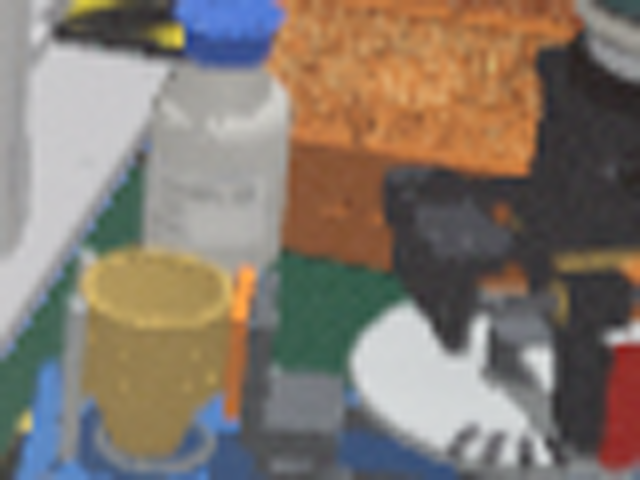

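View pics/k2t.png

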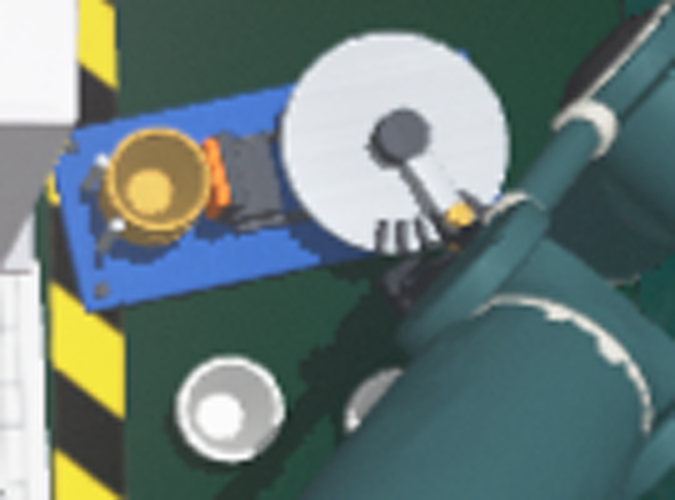

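Run:
```python
from pk import *
manip.dwell(.4);st("hold")
c=snap("top","fin");order.close_job()
st("closed")
```

```text
hold t=46.05 [ 0.4998 -0.422   0.0939] F [-7.   5.8  5.8] w=0.0208
the job is handed in; nothing more can be done
the job is handed in; nothing more can be done
```

View pics/fin.png

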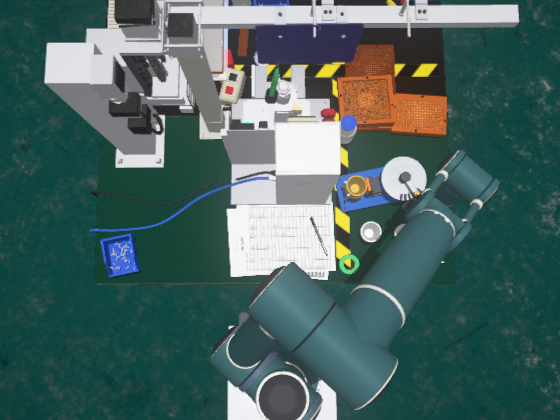

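I nested both loose brass cups in the clamp cup. I then swung the lever to the fourth click and handed the job in at about 46 s, still pinching the knob.

**Stack:** the last pictures show three collars level and upright against the pins, with the orange pad against them.

**Lever:** the tool's position put it at about 0.83 rad, against 0.84 for the fourth seat. A rough reading off the top picture gave 0.87, so the two differ slightly. Both lie between the ridges at 0.735 and 0.945. The fingers were holding about 8 N at the knob.

**What went wrong on the way:**
- **First cup:** it tilted in the grip because my position was several mm off, and it pushed the clamp cup a few mm towards the pins. I righted it against the clamp cup, and after release pressed its high side down with the closed fingers until it seated. The second cup went in cleanly.
- **Cameras:** the top and side cameras disagreed by about 8 mm at the clamp, so I lined the second cup up from side pictures and set the knob position partly by touch.

**Bystanders:** the pen, tape roll and parts bin are where they were in the last top picture. The arm hid the screwdriver and two of the look-alike cups there. I did nothing to the screwdriver, but I couldn't confirm its final position.

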